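Unlock the ball tray and hold it level in front of the vise

ROBOT

A 6-joint arm with a two-finger parallel gripper is mounted at the origin on the work surface. World frame = base frame: x ahead of the robot, y to its left, z up, the work surface at z = 0. Lengths are in m, angles in rad, forces in N, time in s.
With the tool pointing down it reaches from about 0.275 to 0.75 m from the base axis. Payload 10.2 kg.
Tool frame: the origin (TCP) lies at the very end of the fingers, on their centre line; the grasp point (between the pads) lies behind it (ctrl.grip_point_offset is the z of the grasp point in the tool frame, in m); z points along the fingers, y is the direction in which the jaws open and shut (so a half turn about z gives the same grasp; the last joint's range is limited). The gripper opens to 88 mm and grips with 3 to 60 N. Pads are 18 mm wide; open, the fingers measure 123 mm over their backs; the gripper's body (75 mm by 187 mm) begins 45 mm behind the grasp point.
Start: joints at [-0.223, 0.313, 1.498, -0, 1.331, -0.223], TCP at [0.525, -0, 0.239] pointing down, gripper open.
Joint ranges: [-2.94, 2.94], [-0.97, 2.17], [0.19, 2.56], [-1.23, 4.37], [0.02, 3.11], [-2.88, 2.88]. Speed limits (rad/s): [2.39, 2.39, 3.01, 3.14, 3.14, 3.14].

INTERFACE

Orientations are given as a unit quaternion [x, y, z, w].
In Python, from bench import sensors, eyes, ctrl gives the robot as it stands.
- The arm moves only by the tool send_rows, never from a script. Its argument "moves" is a list that holds one entry, the list of rows, each a list of 5 numbers: the opening, from 0 (shut) to 1 (fully open), then the shift along the tool's x, y, z in cm, then the turn about the tool's z in degrees. In form: [[[grip, tx, ty, tz, yaw], ...]]. A call has 1 to 20 rows; each row is the pose to reach, as a shift and turn from the pose measured when the call began, along the tool's axes at that moment; what a row does not reach only later rows make up. A row lasts 1/12 s, in which the tool goes at most 41.7 mm and 7.16 degrees, less where a joint would pass 70% of its speed; a pose out of reach is approached as far as the arm can. A call with a gripper value outside its range is refused whole. The fingers move at their own pace and stop on an object; the grip force is fixed at half the most. Time passes only in rows, so rows that repeat a pose let the fingers close. It gives the time, the measured TCP pose, the force and the opening at its end, in the units of the state.
- sensors.observe(): the state, without advancing time (a new reading comes with each control period).
- eyes.capture(name): name is "scene" or "side" or "wrist"; returns a dict with "frame" (420x560x3 uint8, red, green, blue), "z_map" (420x560 float32, m along the optical axis (not along the pixel's ray), 0 where there is no reading), "K" (3x3 intrinsics, pixels), "position" and "orientation" of the camera in the world; the wrist camera has in their place "tool_from_camera" (4x4, takes a point from camera to tool coordinates, whose origin is the TCP and whose axes are the flange's). Camera axes: x right, y down, z forward; pixel columns grow to the right and rows downward; lengths in m; the calibration is good to about 2 mm. A picture is of the moment at which its call begins: read the wrist's pose just before it.
- ctrl.finish_job(): hands the job in, once; it reports no verdict.
The state is a dict: "time": time; "joint_pos": joint angles; "joint_vel": joint speeds; "joint_efforts": joint torques, N m; "eef_pos": TCP position; "tool_rot": TCP orientation; "contact_force": force on the tool from outside, world axes, zero at the start; "torque": the same for the moment, N m; "gripper_width": opening from 0.0 (shut) to 1.0 (fully open).
Only numpy, scipy, OpenCV 4.12 (cv2) and the standard library are available. Lean on these libraries where they do the work, as an engineer would, in place of code of your own. Each camera call takes 0.05 s, during which the arm holds its last target.

TASK

Slide the keeper on the tray dock all the way back to its end stop so that its tongue frees the tray, then pick the tray up by its upright grip and carry it over without letting the loose steel ball roll out of its pocket. Finish while still holding the tray in the air: level and still, the ball pocket over the middle of the square rubber mat in front of the vise, the tray about 10 cm above the mat and touching nothing but the gripper. Leave the keeper open and do not shove the wheels, gauge or hex driver out of their places.

Things in the scene. Friction and masses are not known exactly. Their poses are not given: they have to be found in the camera images.
- dock: Dark steel tray dock fixed on the table, base plate 250 x 110 x 8 mm. Origin on the table under the middle of the seated tray (base plate reaches from x = -170 to +80 mm). Its x axis runs along the dock from the keeper end (-x, roughly towards the robot) to the ball end (+x); z up. The tray lies flat on the base plate between low lips (6 mm high, 2 mm play around the tray) and lifts straight up once the keeper is open.
- keeper (a joint): Slide of the keeper carriage on the dock, in m: 0 = fully forward (tongue over the tray's end by 18 mm, 3 mm above its plate), grows as it is drawn along the dock's -x, 0.050 = against its end stop. It starts between 0 and 0.012, still over the tray; from about 0.02 the tray is free. It stays where it is left; friction about 2.5 N, no spring.
- keeper_knob (a point): Middle of the keeper's upright round dark knob (22 mm across, 30 mm high, this point 48 mm above the table, 15 mm below the knob's flat top); under the knob is a 50 mm wide carriage whose top is 23.5 mm above the table. Axes as the dock's; moves with the keeper.
- tray: The loose aluminium ball tray, plate 130 x 80 x 6 mm, about 260 g. Origin under the plate's middle; x along its length to the ball end, z up. A dull steel balance bar (10 x 60 mm, 12 mm high above the plate) lies across it at x = -34 mm, so that the tray with its ball balances roughly at the grip.
- tray_grip (a point): Point to grasp on the tray's black upright grip, 45 mm above the tray's underside on its middle. The grip is a block 36 mm long (tray x), 14 mm thick (tray y), from 6 to 62 mm above the underside. Axes as the tray's: close the fingers along y.
- tray_pocket (a point): Centre of the ball pocket at the height of the ball's centre (17 mm above the tray's underside), at tray x = +42 mm, y = 0. The pocket is a flat-bottomed ring, 30 mm inside, whose rim stands only 2.5 mm above the tray's plate: the ball rolls about freely by some 8 mm and rolls out if the tray is tipped past about 35 degrees, or less when jerked. Axes as the tray's.
- ball_center (a point): Centre of the loose steel ball, 22 mm across, 44 g, lying in the tray's pocket.
- mat: Square black rubber mat 120 x 120 mm, 3 mm thick, fixed on the table in front of the vise. Origin in its middle on the table.
- vise: Small grey bench vise fixed on the table beyond the mat (+x side), its middle about 170 mm from the mat's; holds a blue shock tower whose top is 152 mm above the table; round foot 96 mm across. Its screw handle is on the far side. Origin on the table under its middle.
- wheel_a: Black ribbed rubber wheel lying flat, 67 mm across, 33 mm high, loose; origin under its middle. To be left alone.
- wheel_b: A second wheel like wheel_a, loose, to be left alone.
- gauge: Squat orange plastic stepped ride height gauge, 50 x 60 mm, 28 mm high, loose; origin under its middle. To be left alone.
- driver: Hex driver with red handle, 170 mm long, 20 mm thick, lying along its x; loose; origin underneath near its middle. To be left alone.

How it is judged:
On the way, in this order (a step that is already met when the one before it is completed fails the run):
1. the keeper is slid back to its end stop (within 5 mm) with the tray still in the dock (value of joint keeper above 0.045 m and height (world z) of tray below 0.015 m), for 0.2 s.
2. the tray is lifted clear of the dock in the gripper, the ball in its pocket (height (world z) of tray above 0.035 m and contact force between tray and the fingers above 1 N and distance between ball_center and tray_pocket below 0.018 m), for 0.2 s.
At the end, for the whole second after the job is handed in: Gripper still holds the tray: level within 5 deg, still (under 20 mm/s), underside 70-130 mm above the mat, pocket centre within 30 mm of the mat's middle seen from above, ball in its pocket, tray touching nothing but the gripper, keeper within 6 mm of its end stop (value of joint keeper above 0.044 m and contact force between tray and the fingers above 1 N and distance between ball_center and tray_pocket below 0.018 m and horizontal distance between tray_pocket and mat below 0.03 m and height (world z) of tray between 0.073 and 0.133 m and angle between tray's own z axis and vertical below 0.09 rad and linear speed of tray below 0.02 m/s and angular speed of tray below 0.15 rad/s and contact force between tray and dock below 0.2 N and contact force between tray and mat below 0.2 N and contact force between tray and vise below 0.2 N and contact force between tray and gauge below 0.2 N and contact force between tray and wheel_a below 0.2 N and contact force between tray and wheel_b below 0.2 N and contact force between tray and driver below 0.2 N); the arm keeps its last pose, push and grip.
It fails at once if the ball leaves its pocket (distance between ball_center and tray_pocket above 0.02 m).
It fails at once if a wheel is shoved out of its place (more than 30 mm) (distance of wheel_a from where it was at the start of the episode above 0.03 m).
It fails at once if a wheel is shoved out of its place (more than 30 mm) (distance of wheel_b from where it was at the start of the episode above 0.03 m).
It fails at once if the ride height gauge is shoved out of its place (more than 30 mm) (distance of gauge from where it was at the start of the episode above 0.03 m).
It fails at once if the hex driver is shoved out of its place (more than 30 mm) (distance of driver from where it was at the start of the episode above 0.03 m).
It also fails if it takes over 58 s, if anything falls off the work surface, if the arm or the gripper's body presses on something with over 40 N, if the wrist force passes 120 N, or if a joint passes its speed limit or range.

## Working session

There is one attempt and no reset: what is moved stays moved. The work goes in short steps, Python scripts to look and compute and a tool call to move; the robot and the scene stay as the last step left them, time stands still between calls to the robot, and variables do not carry over. Pictures are saved under pics/ and viewed, and the job is handed in when it is done.

Besides the shell and the picture viewer there is one more tool, called after "Request:" by a JSON object that holds its "op" and its "data". send_rows: Moves the arm, as the interface text tells. Its arguments: {"type":"object","properties":{"moves":{"type":"array","items":{"type":"array","items":{"type":"array","items":{"type":"number"}}}}},"required":["moves"]}

```bash
mkdir -p pics; ls; cat > h.py <<'E'
import numpy as np, cv2
from scipy.spatial.transform import Rotation as R
from bench import sensors, eyes, ctrl
def cap(name,tag):
    s=sensors.observe(); d=eyes.capture(name)
    cv2.imwrite(f'pics/{tag}.png',d['frame'][:,:,::-1])
    if name=='wrist':
        T=np.eye(4);T[:3,:3]=R.from_quat(s['tool_rot']).as_matrix();T[:3,3]=s['eef_pos']
        d['T']=T@d['tool_from_camera']
    else:
        T=np.eye(4);o=np.array(d['orientation']);T[:3,:3]=o if o.shape==(3,3) else R.from_quat(o).as_matrix();T[:3,3]=d['position'];d['T']=T
    np.savez(f'pics/{tag}.npz',frame=d['frame'],z=d['z_map'],K=d['K'],T=d['T'])
    return d
def ray(d,u,v):
    K=d['K'];r=np.array([(u-K[0,2])/K[0,0],(v-K[1,2])/K[1,1],1.]);return d['T'][:3,3],d['T'][:3,:3]@r
def onplane(d,u,v,z):
    o,r=ray(d,u,v);return o+r*(z-o[2])/r[2]
def pts(d):
    z=d['z'] if 'z' in d else d['z_map'];h,w=z.shape;u,v=np.meshgrid(np.arange(w),np.arange(h));K=d['K']
    p=np.stack([(u-K[0,2])/K[0,0]*z,(v-K[1,2])/K[1,1]*z,z],-1)
    p=p@d['T'][:3,:3].T+d['T'][:3,3];p[z==0]=np.nan;return p
E
python3 - <<'E'
from h import *
for n in ['scene','side','wrist']:
    d=cap(n,n+'0');print(n,d['K'].tolist(),np.round(d['T'],3).tolist())
s=sensors.observe();print(s,ctrl.grip_point_offset)
E
```

```text
pics
scene [[469.7384527203132, 0.0, 276.0247098619468], [0.0, 469.7384527203132, 207.56869592501948], [0.0, 0.0, 1.0]] [[-0.785, 0.496, -0.371, 1.048], [0.619, 0.638, -0.458, 0.584], [0.009, -0.589, -0.808, 1.069], [0.0, 0.0, 0.0, 1.0]]
side [[480.6006057074515, 0.0, 285.38402871299394], [0.0, 480.6006057074515, 205.93785048362463], [0.0, 0.0, 1.0]] [[0.938, -0.231, 0.257, 0.257], [-0.346, -0.608, 0.715, -0.892], [-0.009, -0.76, -0.65, 0.868], [0.0, 0.0, 0.0, 1.0]]
wrist [[363.38769968042277, 0.0, 278.0448459573946], [0.0, 363.38769968042277, 215.43081506208918], [0.0, 0.0, 1.0]] [[1.0, -0.001, -0.002, 0.525], [-0.001, -0.948, -0.318, 0.082], [-0.002, 0.318, -0.948, 0.385], [0.0, 0.0, 0.0, 1.0]]
{'time': 0.15, 'joint_pos': array([-2.23426349e-01,  3.13323963e-01,  1.49821840e+00,  7.51209062e-06,
        1.33099235e+00, -2.23401383e-01]), 'joint_vel': array([ 0.00033014, -0.00267367, -0.00419807,  0.00123106,  0.00129372,
       -0.00064475]), 'joint_efforts': array([ 1.56247002e-03, -4.02303922e+01, -2.52316958e+01,  6.93405792e-02,
        3.44249513e-02, -9.17278635e-05]), 'eef_pos': array([5.24831272e-01, 1.41941562e-05, 2.38307888e-01]), 'tool_rot': array([ 7.07116161e-01,  7.07097244e-01, -2.47907546e-04, -4.00527001e-04]), 'contact_force': array([ 0.05714863, -0.08012769,  0.94923716]), 'torque': array([ 0.0310923 , -0.00079191,  0.01870693]), 'gripper_width': 0.999801935624544} -0.0187
```

View pics/scene0.png

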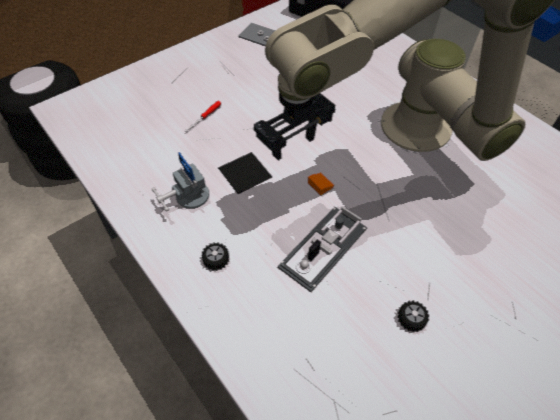

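View pics/side0.png

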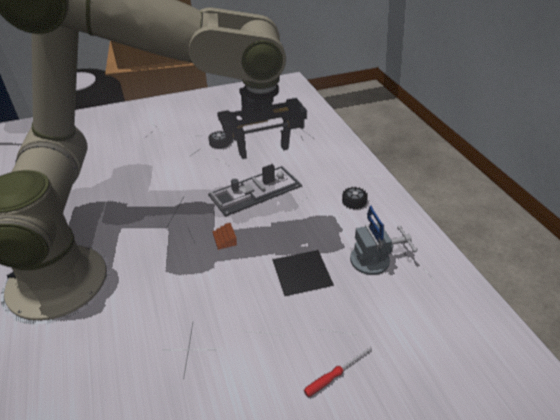

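View pics/wrist0.png

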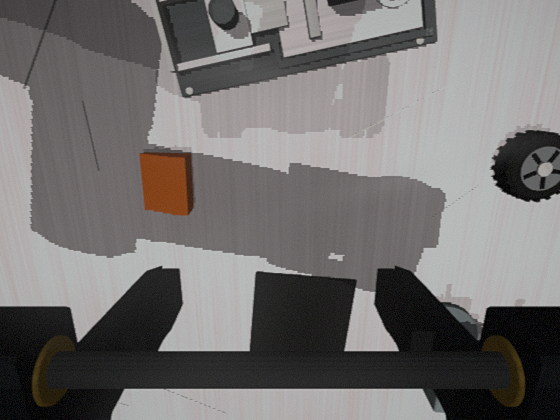

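The scene view shows the dock at about (322,248), with knob ~(340,222), grip ~(314,250) and ball ~(305,266). The mat is at (245,172), gauge at (320,183), wheels at (215,256) and (413,316). In the side view the dock is at (255,190) and the mat at (303,272). I'll measure from these now.

```bash
python3 - <<'E'
from h import *
for n,c,sc in [('scene0',(260,195,390,300),6),('side0',(190,150,330,230),5)]:
    d=np.load(f'pics/{n}.npz');x0,y0,x1,y1=c
    im=cv2.resize(d['frame'][y0:y1,x0:x1,::-1],None,fx=sc,fy=sc,interpolation=cv2.INTER_CUBIC);cv2.imwrite(f'pics/{n}_z.png',im)
for n in ['scene0','side0']:
    d=np.load(f'pics/{n}.npz');p=pts(d);f=d['frame'].astype(int)
    reg=(p[...,0]>.3)&(p[...,0]<.85)&(abs(p[...,1])<.45)
    # mat: dark, z<10mm
    dark=(f.max(-1)<60)&reg&(p[...,2]<.012)
    m=dark.astype(np.uint8);nl,l,st,ce=cv2.connectedComponentsWithStats(m)
    for i in range(1,nl):
        if st[i,4]>60: 
            q=p[l==i];r=cv2.minAreaRect((q[:,:2]*1000).astype(np.float32));print(n,'dark',st[i],np.round(np.nanmean(q,0),4),r)
    hi=(p[...,2]>.015)&(p[...,2]<.16)&reg
    nl,l,st,ce=cv2.connectedComponentsWithStats(hi.astype(np.uint8))
    for i in range(1,nl):
        if st[i,4]>20:
            q=p[l==i];print(n,'hi',st[i],np.round(np.mean(q,0),4),np.round(q.min(0),3),np.round(q.max(0),3))
E
```

```text
scene0 dark [ 219  153   52   41 1145] [ 0.5539 -0.1772  0.0047] ((553.0770874023438, -176.98431396484375), (119.55132293701172, 115.74517822265625), 84.4172592163086)
scene0 hi [ 152  152   56   59 1160] [ 0.7387 -0.1933  0.0763] [ 0.674 -0.251  0.015] [ 0.82  -0.16   0.153]
scene0 hi [308 172  26  21 277] [ 0.414  -0.003   0.0248] [ 0.382 -0.039  0.015] [0.434 0.027 0.037]
scene0 hi [ 282  206   80   81 1848] [0.5495 0.1637 0.0258] [0.41  0.104 0.015] [0.664 0.229 0.075]
scene0 hi [202 242  28  27 552] [0.7864 0.0173 0.0302] [ 0.75  -0.024  0.015] [0.819 0.049 0.038]
scene0 hi [399 300  28  28 470] [0.5095 0.4302 0.0312] [0.469 0.404 0.015] [0.542 0.45  0.039]
side0 dark [225 194  46  22  78] [0.5139 0.0988 0.0071] ((503.2485656738281, 97.8599853515625), (145.33535766601562, 14.449556350708008), 12.891885757446289)
side0 dark [ 274  250   59   45 1738] [ 0.5516 -0.1829  0.0043] ((552.39453125, -180.47889709472656), (116.82359313964844, 116.8913345336914), 84.8285903930664)
side0 hi [208 132  21  14 192] [0.5022 0.4219 0.0279] [0.472 0.399 0.015] [0.532 0.449 0.038]
side0 hi [ 211  163   80   45 1144] [0.5353 0.1512 0.0291] [0.415 0.102 0.015] [0.655 0.223 0.074]
side0 hi [342 186  26  20 396] [0.7821 0.0058 0.0289] [ 0.75  -0.025  0.015] [0.82  0.048 0.039]
side0 hi [ 354  205   64   62 1574] [ 0.7253 -0.2124  0.0786] [ 0.682 -0.254  0.015] [ 0.82  -0.161  0.153]
side0 hi [214 222  23  23 324] [ 0.4128 -0.0094  0.0237] [ 0.383 -0.039  0.015] [0.433 0.027 0.033]
side0 hi [329 365  13   8  28] [ 0.517  -0.4467  0.0187] [ 0.502 -0.45   0.015] [ 0.528 -0.442  0.023]
```

```bash
ls pics
```

```text
scene0.npz
scene0.png
scene0_z.png
side0.npz
side0.png
side0_z.png
wrist0.npz
wrist0.png
```

Mat is at about (0.553,-0.178). The dock's middle is near (0.53,0.16), with yaw about +12°. Next: move over the dock with the jaws turned across it, and take wrist views.

Request:
{"op": "send_rows", "data": {"moves": [[[1,3,0,0,7],[1,6,0,0,14],[1,9,0,0,21],[1,12,0,0,28],[1,15,0,0,35],[1,15,0,0,42],[1,15,0,0,49],[1,15,0,0,56],[1,15,0,0,63],[1,15,0,0,70],[1,15,0,0,77],[1,15,0,0,77],[1,15,0,0,77]]]}}

```text
time: 1.23
eef_pos: [0.5247, 0.15, 0.2382]
tool_rot: [0.993, 0.115, -0.001, -0.0]
contact_force: [-0.5, 0.0, 0.7]
gripper_width: 1.007
```

```bash
python3 - <<'E'
from h import *
d=cap('wrist','w1');s=sensors.observe();print(np.round(s['eef_pos'],4),np.round(R.from_quat(s['tool_rot']).as_matrix(),3).tolist(),s['time'],s['joint_pos'])
im=cv2.resize(d['frame'][:,:,::-1],None,fx=1.4,fy=1.4);cv2.imwrite('pics/w1b.png',im)
E
```

```text
[0.5248 0.15   0.2382] [[0.973, 0.229, -0.001], [0.229, -0.973, 0.0], [-0.001, -0.0, -1.0]] 1.2833 [6.36013591e-02 3.59833627e-01 1.43413461e+00 2.76993445e-04
 1.34881710e+00 1.40354458e+00]
```

View pics/w1.png

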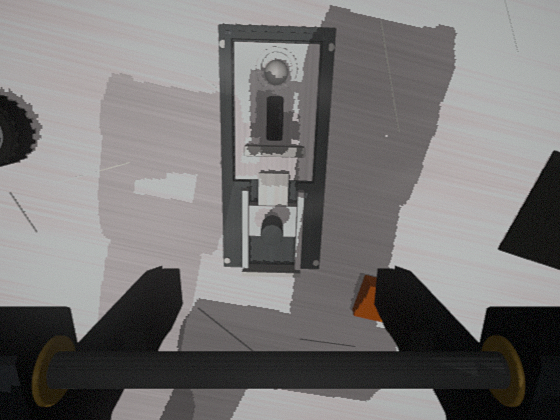

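View pics/scene0_z.png

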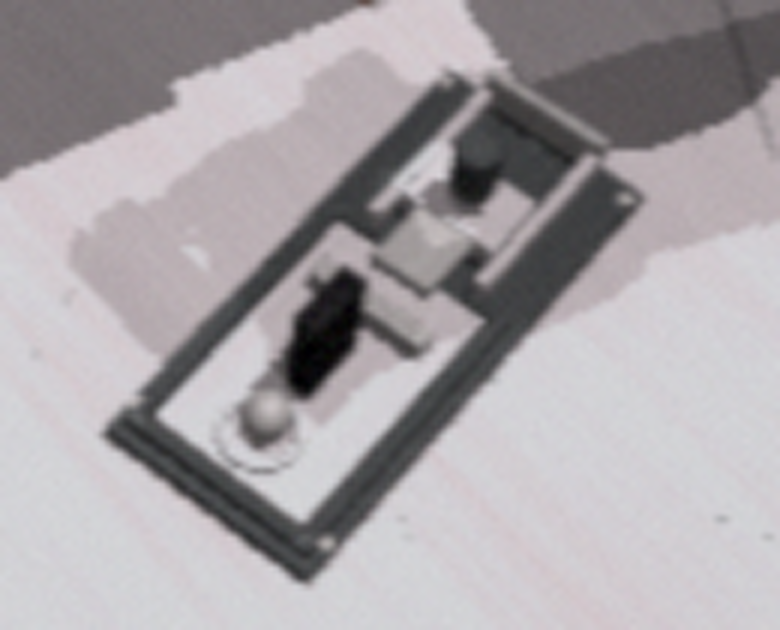

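The wrist view shows the dock almost upright in the image: ball (276,70), grip (275,118), balance bar (272,151), tongue (273,187), knob (273,227). Base corners are near (220,27), (335,29), (319,268), (224,267).

```bash
python3 - <<'E'
from h import *
for n in ['w1','scene0','side0']:
    d=np.load(f'pics/{n}.npz');p=pts(d)
    reg=(p[...,0]>.38)&(p[...,0]<.68)&(p[...,1]>.07)&(p[...,1]<.26)
    for nm,lo,hi in [('top grip',.062,.085),('knob top',.055,.0685)]:
        m=reg&(p[...,2]>lo)&(p[...,2]<hi)
        if nm.startswith('knob'): m&=p[...,0]<.50
        q=p[m]
        if len(q)<5: print(n,nm,len(q));continue
        r=cv2.minAreaRect((q[:,:2]*1000).astype(np.float32));print(n,nm,len(q),np.round(q.mean(0),4),np.round(np.median(q[:,2]),4),np.round(r,1) if 0 else r)
    if n=='w1':
        m=reg&(p[...,2]>.0045)&(p[...,2]<.05)&(d['frame'].max(-1)<110)
        q=p[m];r=cv2.minAreaRect((q[:,:2]*1000).astype(np.float32));print('dock',r)
        for u,v in [(220,27),(335,29),(319,268),(224,267)]: print(np.round(onplane(d,u,v,.008),4))
        for u,v in [(237,43),(321,46),(234,180),(313,181)]: print('tray',np.round(onplane(d,u,v,.014),4))
        print('ball',onplane(d,276,70,.025),'knobtop',p[227,273],'gripc',p[118,275])
d=np.load('pics/w1.npz');f=d['frame']
cv2.imwrite('pics/w1c.png',cv2.resize(f[10:290,190:370,::-1],None,fx=2.1*1,fy=2.1,interpolation=cv2.INTER_CUBIC))
E
```

```text
w1 top grip 1102 [0.5493 0.1593 0.0683] 0.0701 ((534.9674072265625, 158.25863647460938), (136.48707580566406, 20.91200065612793), 13.422459602355957)
w1 knob top 429 [0.481  0.1454 0.0632] 0.0638 ((479.83734130859375, 145.21058654785156), (21.031696319580078, 20.858213424682617), 56.40225601196289)
dock ((540.11572265625, 157.58477783203125), (251.01754760742188, 110.16273498535156), 11.530988693237305)
[0.6495 0.2344 0.008 ]
[0.6722 0.1296 0.008 ]
[0.4299 0.0792 0.008 ]
[0.4063 0.1859 0.008 ]
tray [0.6392 0.2156 0.014 ]
tray [0.6545 0.1389 0.014 ]
tray [0.5109 0.1936 0.014 ]
tray [0.5286 0.1131 0.014 ]
ball [0.62416634 0.17485149 0.025     ] knobtop [0.48731955 0.14584707 0.06355612] gripc [0.58519974 0.16642952 0.07086694]
scene0 top grip 135 [0.5523 0.1618 0.0686] 0.0686 ((537.0177001953125, 158.79666137695312), (135.22256469726562, 20.55849838256836), 12.676539421081543)
scene0 knob top 61 [0.4811 0.1471 0.0636] 0.0643 ((479.6223449707031, 146.93508911132812), (21.345605850219727, 21.266735076904297), 40.701541900634766)
side0 top grip 91 [0.5542 0.1585 0.0676] 0.0677 ((536.4654541015625, 157.75714111328125), (134.8980255126953, 21.246931076049805), 12.021045684814453)
side0 knob top 49 [0.4807 0.1436 0.062 ] 0.0624 ((479.4574890136719, 147.11715698242188), (19.455297470092773, 24.123794555664062), 12.235746383666992)
```

View pics/w1c.png

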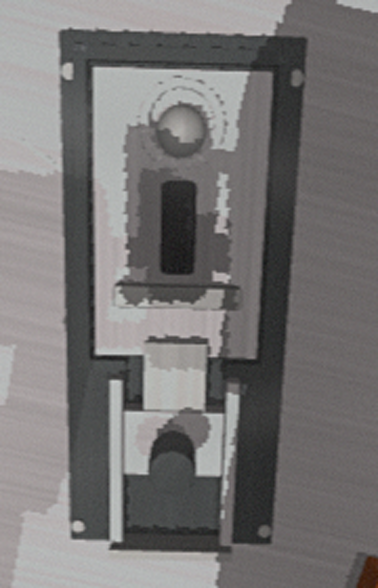

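Measured values: dock yaw 11.5°, tray grip at (0.585,0.166) and knob at (0.480,0.1455), with the knob top at 63.5 mm. The views agree within about 2 mm. I'll go to the knob, lowering in slower steps at the end.

Request:
{"op": "send_rows", "data": {"moves": [[[0.6,-2.5,-0.3,0,1.7],[0.6,-4.5,-0.6,3,1.7],[0.6,-4.5,-0.6,6,1.7],[0.6,-4.5,-0.6,9,1.7],[0.6,-4.5,-0.6,12,1.7],[0.6,-4.5,-0.6,14,1.7],[0.6,-4.5,-0.6,14,1.7],[0.6,-4.5,-0.6,14,1.7]]]}}

```text
time: 1.95
eef_pos: [0.4793, 0.1456, 0.0983]
tool_rot: [0.995, 0.101, -0.001, -0.0]
contact_force: [0.6, 0.8, 0.7]
gripper_width: 0.605
```

```bash
python3 - <<'E'
from h import *
s=sensors.observe();print(np.round(s['eef_pos'],4),np.round(R.from_quat(s['tool_rot']).as_matrix(),3).tolist(),s['gripper_width'])
cap('side','s2');cap('wrist','w2')
E
```

```text
[0.4793 0.1456 0.0983] [[0.979, 0.202, -0.002], [0.202, -0.979, 0.0], [-0.002, -0.001, -1.0]] 0.6049065917513597
```

View pics/w2.png

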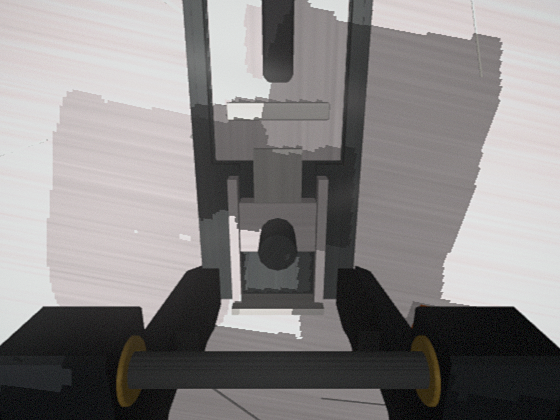

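The wrist view shows the knob at (277,250), midway between the fingers. Next: lower to TCP z ≈ 0.031 and close.

Request:
{"op": "send_rows", "data": {"moves": [[[0.6,0,0,2,0],[0.6,0,0,4,0],[0.6,0,0,5.5,0],[0.6,0,0,6.3,0],[0.6,0,0,6.6,0],[0.6,0,0,6.6,0],[0.3,0,0,6.6,0],[0.1,0,0,6.6,0],[0,0,0,6.6,0],[0,0,0,6.6,0],[0,0,0,6.6,0],[0,0,0,6.6,0]]]}}

```text
time: 3.05
eef_pos: [0.4804, 0.1462, 0.0341]
tool_rot: [0.995, 0.101, 0.001, -0.001]
contact_force: [-1.2, 4.6, 1.5]
gripper_width: 0.244
```

Knob gripped (0.244 × 88 = 21.5 mm). Next: draw it back along the dock's -x.

Request:
{"op": "send_rows", "data": {"moves": [[[0,-0.4,0,0,0],[0,-0.8,0,0,0],[0,-1.2,0,0,0],[0,-1.6,0,0,0],[0,-2.0,0,0,0],[0,-2.4,0,0,0],[0,-2.8,0,0,0],[0,-3.1,0,0,0],[0,-3.4,0,0,0],[0,-3.6,0,0,0],[0,-3.6,0,0,0]]]}}

```text
time: 3.97
eef_pos: [0.4447, 0.1389, 0.0341]
tool_rot: [0.995, 0.101, 0.001, -0.001]
contact_force: [-0.3, 1.6, 2.5]
gripper_width: 0.238
```

Request:
{"op": "send_rows", "data": {"moves": [[[0,-0.2,0,0,0],[0,-0.4,0,0,0],[0,-0.4,0,0,0]]]}}

```text
time: 4.22
eef_pos: [0.4406, 0.1381, 0.0341]
tool_rot: [0.995, 0.101, 0.001, -0.001]
contact_force: [2.1, 2.7, -0.1]
gripper_width: 0.237
```

Request:
{"op": "send_rows", "data": {"moves": [[[0,-0.2,0,0,0],[0,-0.4,0,0,0],[0,-0.4,0,0,0]]]}}

```text
time: 4.47
eef_pos: [0.4403, 0.1379, 0.0343]
tool_rot: [0.995, 0.1, 0.006, -0.001]
contact_force: [21.0, 12.2, -19.7]
gripper_width: 0.24
```

End stop reached: 41 mm of travel, force rising to 21 N. Relax, open and lift.

Request:
{"op": "send_rows", "data": {"moves": [[[0,0,0,0,0],[0.2,0,0,0,0],[0.5,0,0,0,0],[0.5,0,0,0,0],[0.6,0,0,0,0],[0.6,0,0,-1,0],[0.6,0,0,-3,0],[0.6,0,0,-5,0],[0.6,0,0,-8,0],[0.6,4,0,-11,0],[0.6,8,0,-12,0],[0.6,8,0,-12,0],[0.6,8,0,-12,0]]]}}

```text
time: 5.55
eef_pos: [0.5188, 0.1535, 0.1564]
tool_rot: [0.995, 0.1, 0.007, -0.001]
contact_force: [-0.4, -0.3, -0.5]
gripper_width: 0.598
```

```bash
python3 - <<'E'
from h import *
s=sensors.observe();print(np.round(s['eef_pos'],4),np.round(R.from_quat(s['tool_rot']).as_matrix(),4).tolist(),s['contact_force'],s['time'])
d=cap('wrist','w3');p=pts(d)
reg=(p[...,0]>.38)&(p[...,0]<.68)&(p[...,1]>.07)&(p[...,1]<.26)
z=p[...,2]
m=reg&(z>.055)&(z<.0685)&(p[...,0]<.48);q=p[m]
print('knob',len(q),q.mean(0),cv2.minAreaRect((q[:,:2]*1000).astype(np.float32)))
m=reg&(z>.0655)&(z<.076)&(p[...,0]>.53);q=p[m]
print('grip',len(q),q.mean(0),cv2.minAreaRect((q[:,:2]*1000).astype(np.float32)))
E
```

```text
[0.5188 0.1535 0.1564] [[0.9798, 0.1996, 0.0134], [0.1996, -0.9799, 0.003], [0.0137, -0.0003, -0.9999]] [-0.44265792 -0.30532425 -0.45332309] 5.55
knob 683 [0.44198758 0.13775067 0.06283887] ((440.0688171386719, 137.39695739746094), (21.58275032043457, 21.31224822998047), 26.15726089477539)
grip 1302 [0.58533438 0.16680884 0.07068839] ((584.869384765625, 166.5682373046875), (35.41517639160156, 13.77559757232666), 10.8032808303833)
```

View pics/w3.png

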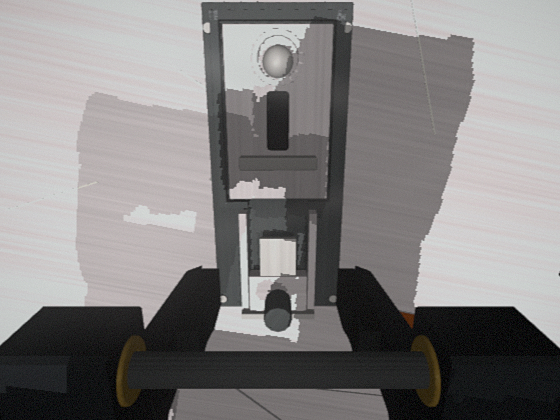

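The keeper is fully back (knob at (277,308), tongue clear of the tray). The ball is in its pocket at (278,60) and the grip is at (278,121), measured at (0.585,0.1667). Next: move to the grip and grasp.

Request:
{"op": "send_rows", "data": {"moves": [[[0.6,2.5,0,0,0],[0.6,5,0,2,0],[0.6,6.6,0,4,0],[0.6,6.6,0,6,0],[0.6,6.6,0,8.5,0],[0.6,6.6,0,10.5,0],[0.6,6.6,0,11.7,0],[0.6,6.6,0,12.3,0],[0.6,6.6,0,12.3,0],[0.6,6.6,0,12.3,0]]]}}

```text
time: 6.43
eef_pos: [0.5829, 0.1668, 0.0337]
tool_rot: [0.995, 0.1, 0.006, -0.001]
contact_force: [-0.1, 0.8, 0.2]
gripper_width: 0.597
```

```bash
python3 - <<'E'
from h import *
d=cap('wrist','w4');cap('side','s4')
E
```

```text
(no output)
```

View pics/w4.png

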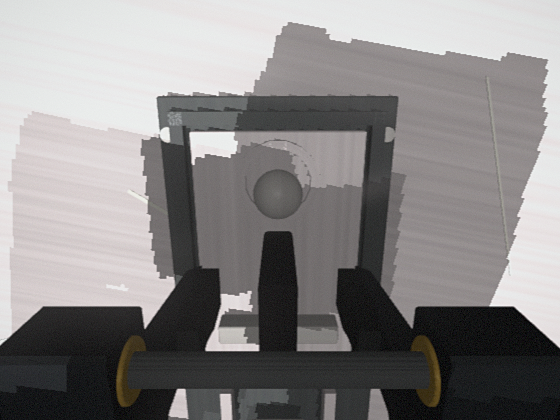

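The grip stands centred at x≈278 between the fingers (tips at 218 and 338), with the ball in its pocket at (278,193). The TCP is 2 mm short in x, which is fine. Close in place.

Request:
{"op": "send_rows", "data": {"moves": [[[0.4,0.2,0,0,0],[0.3,0.2,0,0,0],[0.22,0.2,0,0,0],[0.17,0.2,0,0,0],[0.1,0.2,0,0,0],[0,0.2,0,0,0],[0,0.2,0,0,0],[0,0.2,0,0,0],[0,0.2,0,0,0],[0,0.2,0,0,0]]]}}

```text
time: 7.37
eef_pos: [0.5853, 0.1674, 0.0342]
tool_rot: [0.995, 0.1, 0.006, -0.001]
contact_force: [-0.5, 0.6, 0.8]
gripper_width: 0.155
```

Request:
{"op": "send_rows", "data": {"moves": [[[0,0,0,-0.1,0],[0,0,0,-0.3,0],[0,0,0,-0.6,0],[0,0,0,-1.0,0],[0,0,0,-1.5,0],[0,0,0,-2.0,0],[0,0,0,-2.6,0],[0,0,0,-3.2,0],[0,0,0,-3.8,0],[0,0,0,-4.4,0],[0,0,0,-5.0,0],[0,0,0,-5.5,0],[0,0,0,-5.8,0],[0,0,0,-6.0,0],[0,0,0,-6.0,0],[0,0,0,-6.0,0],[0,0,0,-6.0,0]]]}}

```text
time: 8.78
eef_pos: [0.5844, 0.1672, 0.0938]
tool_rot: [0.995, 0.1, 0.006, -0.001]
contact_force: [-0.5, -0.1, -2.6]
gripper_width: 0.153
```

```bash
python3 - <<'E'
from h import *
s=sensors.observe();print(np.round(s['eef_pos'],4),np.round(R.from_quat(s['tool_rot']).as_matrix(),4).tolist(),s['contact_force'],s['time'])
d=cap('side','s5');d=cap('wrist','w5');p=pts(d)
# fit tray plate plane: bright in-view points within tray footprint
m=(abs(p[...,2]-.07)<.02)&(d['frame'].min(-1)>60);ys,xs=np.where(m);print(len(xs))
q=p[m];
for _ in range(4):
    A=np.c_[q[:,:2],np.ones(len(q))];c=np.linalg.lstsq(A,q[:,2],rcond=None)[0];r=q[:,2]-A@c;q=q[abs(r)<max(.0015,np.std(r))]
print('plane slope',c[:2],np.degrees(c[:2]),len(q),q.mean(0))
E
```

```text
[0.5844 0.1672 0.0938] [[0.9798, 0.1998, 0.0114], [0.1998, -0.9798, 0.0029], [0.0118, -0.0006, -0.9999]] [-0.49567128 -0.14276803 -2.56066416] 8.7833
21121
plane slope [-0.00075063 -0.00078883] [-0.04300772 -0.04519641] 18661 [0.61366964 0.172472   0.07456299]
```

View pics/w5.png

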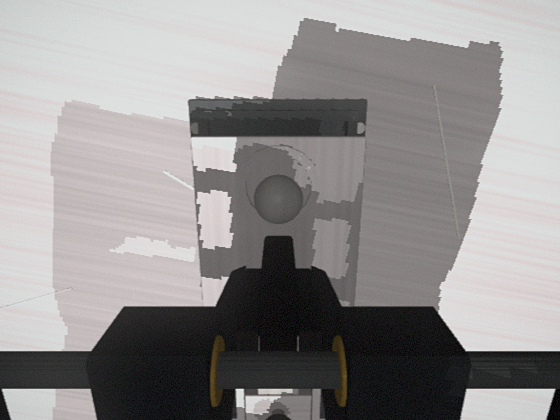

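View pics/s5.png

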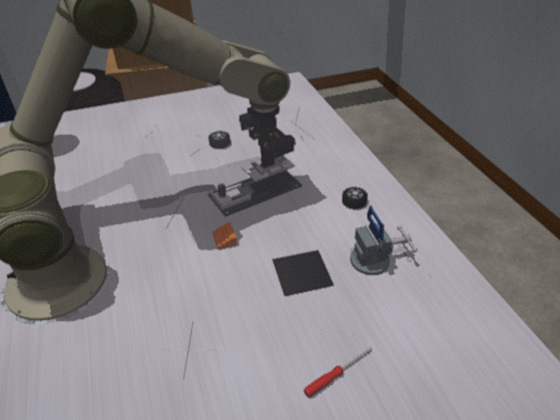

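The tray is level (slope under 0.1°), held with its underside at about 68 mm, and the ball is in its pocket at (278,198). The keeper stayed back. Next: carry in two smoothly ramped halves.

Request:
{"op": "send_rows", "data": {"moves": [[[0,-0.09,0.21,-0.05,0],[0,-0.27,0.63,-0.13,0],[0,-0.54,1.27,-0.27,0],[0,-0.9,2.12,-0.45,0],[0,-1.35,3.17,-0.67,0],[0,-1.88,4.44,-0.94,0],[0,-2.42,5.71,-1.21,0],[0,-2.96,6.98,-1.48,0],[0,-3.5,8.25,-1.75,0],[0,-4.04,9.52,-2.02,0],[0,-4.58,10.79,-2.29,0],[0,-5.12,12.06,-2.56,0],[0,-5.65,13.33,-2.83,0],[0,-6.1,14.38,-3.05,0],[0,-6.46,15.23,-3.23,0],[0,-6.73,15.87,-3.37,0],[0,-6.91,16.29,-3.45,0],[0,-7,16.5,-3.5,0],[0,-7,16.5,-3.5,0],[0,-7,16.5,-3.5,0]]]}}

```text
time: 10.55
eef_pos: [0.5484, -0.0083, 0.1279]
tool_rot: [0.995, 0.101, 0.006, -0.001]
contact_force: [-0.9, -0.1, -3.5]
gripper_width: 0.154
```

```bash
python3 - <<'E'
from h import *
s=sensors.observe();M=R.from_quat(s['tool_rot']).as_matrix();print(np.round(s['eef_pos'],4),np.round(M,4).tolist(),s['contact_force'],s['time'])
t=np.array([.512,-.186,s['eef_pos'][2]]);print(M.T@(t-s['eef_pos']))
cap('wrist','w6')
E
```

```text
[ 0.5484 -0.0083  0.1279] [[0.9797, 0.2, 0.0114], [0.2, -0.9798, 0.0031], [0.0118, -0.0008, -0.9999]] [-0.86365582 -0.09059556 -3.47194158] 10.55
[-0.07120523  0.16681734 -0.00096379]
```

View pics/w6.png

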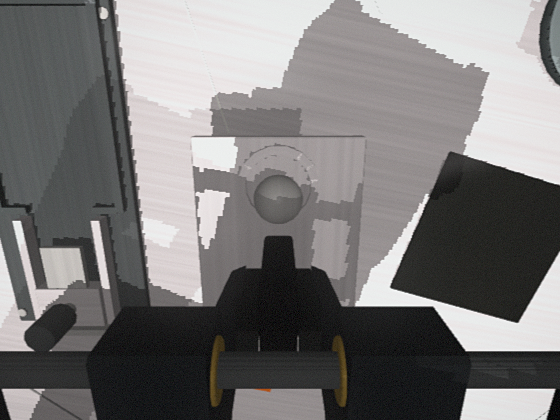

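The ball is still in its pocket at (278,199). The dock is empty on the left with its keeper back, and the mat is ahead at (475,235). Remaining shift is (-7.1, +16.7, 0) cm.

Request:
{"op": "send_rows", "data": {"moves": [[[0,-0.09,0.21,0,0],[0,-0.27,0.64,0,0],[0,-0.55,1.28,0,0],[0,-0.91,2.14,0,0],[0,-1.36,3.21,0,0],[0,-1.91,4.49,0,0],[0,-2.46,5.78,0,0],[0,-3,7.06,0,0],[0,-3.55,8.35,0,0],[0,-4.1,9.64,0,0],[0,-4.64,10.92,0,0],[0,-5.19,12.2,0,0],[0,-5.74,13.5,0,0],[0,-6.19,14.56,0,0],[0,-6.55,15.41,0,0],[0,-6.83,16.06,0,0],[0,-7,16.48,0,0],[0,-7.1,16.7,0,0],[0,-7.1,16.7,0,0],[0,-7.1,16.7,0,0]]]}}

```text
time: 12.27
eef_pos: [0.5123, -0.1857, 0.1269]
tool_rot: [0.995, 0.101, 0.006, -0.001]
contact_force: [-0.1, 0.2, -2.6]
gripper_width: 0.156
```

```bash
python3 - <<'E'
from h import *
s=sensors.observe();M=R.from_quat(s['tool_rot']).as_matrix();print(np.round(s['eef_pos'],4),s['contact_force'],s['time'])
d=cap('wrist','w7');p=pts(d);cap('side','s7');cap('scene','c7')
m=(abs(p[...,2]-.11)<.02)&(d['frame'].min(-1)>60);q=p[m]
for _ in range(4):
    A=np.c_[q[:,:2],np.ones(len(q))];c=np.linalg.lstsq(A,q[:,2],rcond=None)[0];r=q[:,2]-A@c;q=q[abs(r)<max(.0015,np.std(r))]
print('slope deg',np.degrees(c[:2]),len(q),q.mean(0))
print('plate rect',cv2.minAreaRect((q[:,:2]*1000).astype(np.float32)))
b=(p[...,2]>q[:,2].mean()+.006)&(p[...,2]<q[:,2].mean()+.03);b[:,:240]=0;b[:,320:]=0;b[:170]=0;b[228:]=0
print('ball',p[b].mean(0),b.sum())
E
```

```text
[ 0.5123 -0.1857  0.1269] [-0.05756662  0.22882688 -2.64128232] 12.2667
slope deg [-0.03173521 -0.00977797] 18508 [ 0.54137689 -0.18033535  0.10761527]
plate rect ((519.2525024414062, -184.90521240234375), (115.17350006103516, 80.05475616455078), 11.62042236328125)
ball [ 0.5514927  -0.17823196  0.12579218] 1901
```

View pics/w7.png

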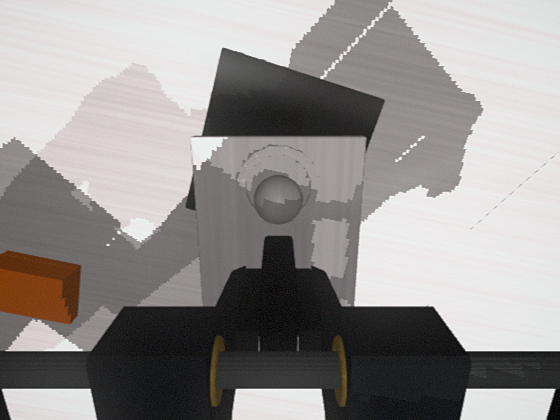

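View pics/s7.png

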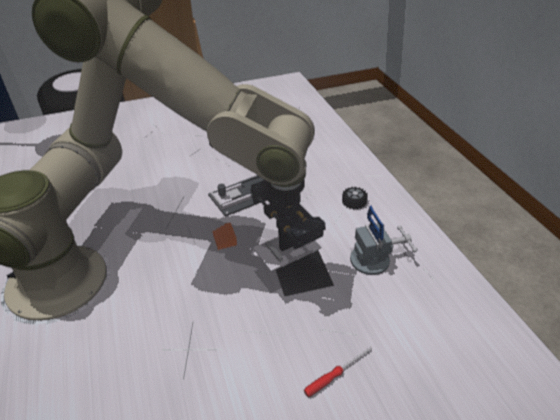

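View pics/c7.png

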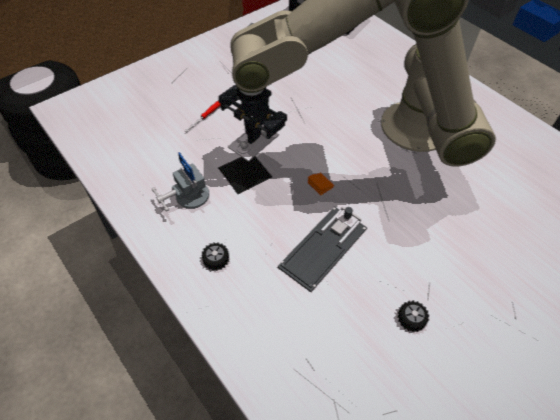

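Ball at (0.5515,-0.178) against the mat at (0.553,-0.178). The tray is level, its underside at about 102 mm, and nothing else has moved. I'll let it settle, check the keeper once more and hand in.

Request:
{"op": "send_rows", "data": {"moves": [[[0,0,0,0,0],[0,0,0,0,0],[0,0,0,0,0],[0,0,0,0,0],[0,0,0,0,0],[0,0,0,0,0]]]}}

```text
time: 12.92
eef_pos: [0.5124, -0.1856, 0.1269]
tool_rot: [0.995, 0.101, 0.006, -0.001]
contact_force: [-0.6, -0.4, -2.3]
gripper_width: 0.163
```

```bash
python3 - <<'E'
from h import *
d=np.load('pics/c7.npz');p=pts(d)
m=(p[...,0]>.38)&(p[...,0]<.5)&(p[...,1]>.1)&(p[...,1]<.18)&(p[...,2]>.055)&(p[...,2]<.07);print('knob',p[m].mean(0),m.sum())
s=sensors.observe();print(np.round(s['eef_pos'],4),np.abs(s['joint_vel']).max(),s['gripper_width'],s['time'])
print(ctrl.finish_job())
E
```

```text
knob [0.44167492 0.1392558  0.06325508] 57
[ 0.5124 -0.1856  0.1269] 0.0018200267384640566 0.16264173844145263 12.9167
the job is handed in; nothing more can be done
None
```

I drew the keeper back 41 mm until it hit its end stop, where the force rose to about 21 N. I then gripped the tray, lifted it, carried it over the mat in two smooth moves, and handed the job in at 12.9 s while still holding it.

What the last checks showed:
- **Tray:** it was level within 0.1°, its underside about 99 mm above the mat, and the arm was still.
- **Ball and pocket:** the ball was in its pocket, about 2 mm from the mat's middle. The pocket's centre, worked out from the arm's pose, is also within about 2 mm.
- **Keeper:** the knob was still at the place where it stopped, to within 2 mm.
- **Other items:** the gauge, driver and wheels looked unmoved. I judged this by eye only, from the scene and side pictures.

No check failed. The mat's position differed by about 3.5 mm between the scene and side cameras. The tool kept a 0.7° tilt from pressing the end stop, but the tray itself stayed level.

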